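# Close the sample chamber with its bayonet plug

## Task

Close the black sample chamber with its red-handled bayonet plug: line its lugs up with the rim slots, push it in against the spring, turn it clockwise (seen from above) until it meets its stop, and let the spring lift it into the notch so that it stays locked upright when you let go. Work gently: never lean hard on the chamber or wrench the plug against its stop, and leave the other things on the bench where they are.

Things in the scene. Friction and masses are not known exactly. Their poses are not given: they have to be found in the camera images.
- plug: Loose bayonet plug, 0.12 to 0.25 kg, 68 mm tall, upright on the bench at the start. Origin: centre of its underside, z up. Grey round body 40 mm in diameter to 30 mm height, its foot tapering to 33 mm over the lowest 5 mm; black flange 64 mm in diameter from 30 to 38 mm; red grip bar on top. Half a turn about z makes no difference.
- plug_grip (a point): Centre of the plug's red grip bar, 53 mm above the plug's underside. The bar runs from 38 to 68 mm height, 50 mm long along the plug's x axis, 14 mm thick along its y axis: grip it across the 14 mm.
- plug_lug (a point): Outer top edge of one of the plug's two steel lugs. They stick out along its +x and -x axes to 27 mm from the axis, 8 mm wide, from 6 to 14 mm above the underside (5 mm wide below 8.5 mm). Yellow marks on the flange show where they are.
- chamber: Sample chamber fixed to the bench: blue round base 116 mm in diameter, 12 mm thick; black tube 80 mm in outer diameter; aluminium rim, top 80 mm above the bench. Origin: centre of the underside, z up. The rim hole is 43 mm in diameter, the rim 8 mm thick. Heights of the plug in it are those of its underside above this origin. Total contact load over 40 N harms it.
- chamber_slot (a point): Middle of one of the two lug slots in the rim's hole, at the rim's top. They are 11 mm wide, reach out to 29 mm from the axis, and lie along the chamber's +x and -x axes, with yellow marks outside them. The plug goes in with its lugs over these slots.
- chamber_plate (a point): Top centre of the sprung steel plate inside at rest, 66 mm up: it meets the plug's underside there and pushes up with 3 N, rising 0.5 N per mm. From there the plug goes straight down with its lugs in the slots.
- chamber_deep (a point): Where the plug's underside is, 50 mm up, when its flange meets the rim: a hard stop. It turns freely only from 50 to 53 mm, clockwise from above only, until the lugs meet a solid stop 54 to 84 degrees from the slots. Stop and notch are unseen, under the rim, and set differently each time: feel for the stop (0.2 to 0.3 N m shows it).
- chamber_seat (a point): Where the plug's underside is, 58 mm up, when locked. The notch, 11 mm wide and 5 mm high, lies just before the stop (notch centre 4 degrees short of it): let up there, the spring lifts the plug to 58 mm, lugs against the rim. Let up too early it stays at 53 mm under the rail; within 44 degrees of the slots it is not locked.
- bowl: White porcelain bowl, 190 mm across, 75 mm tall; bystander, origin at its underside.
- weight: Brass weight, 30 mm diameter, 36 mm tall; bystander, origin at its underside.
- beaker: Glass beaker, 66 mm diameter, 85 mm tall; bystander, origin at its underside.
- jar: Amber jar with white cap, 60 mm diameter, 85 mm tall; bystander, origin at its underside.
- tin: Flat aluminium sample tin, 62 mm diameter, 26 mm tall; bystander, origin at its underside.
- spatula: Spatula 200 mm long lying on the bench; bystander.

How it is judged:
By the outcome, as a careful person would: the job done as asked, in the order asked, and still so for the second after the job is handed in, with the robot touching nothing.
It also fails if it takes over 67 s, if anything falls off the work surface, if the arm or the gripper's body presses on something with over 40 N, if the wrist force passes 120 N, or if a joint passes its speed limit or range.

## Robot

A 6-joint arm with a two-finger parallel gripper is mounted at the origin on the work surface. World frame = base frame: x ahead of the robot, y to its left, z up, the work surface at z = 0. Lengths are in m, angles in rad, forces in N, time in s.
With the tool pointing down it reaches from about 0.25 to 0.85 m from the base axis. Payload 12.5 kg.
Tool frame: the origin (TCP) lies midway between the tips of the shut fingers; the grasp point (between the pads) lies 19 mm behind it; z points along the fingers, y is the line along which they close (so a half turn about z gives the same grasp; the last joint's range is limited). The gripper opens to 93 mm and grips with 3 to 60 N. Pads are 15 mm wide; open, the fingers measure 128 mm over their backs; the gripper's body (75 mm by 188 mm) begins 65 mm behind the grasp point.
Start: joints at [1.137, 0.351, 1.652, -0, 1.139, -0.085], TCP at [0.188, 0.517, 0.219] pointing down, gripper open.
Joint ranges: [-2.75, 2.75], [-0.79, 2.1], [0.01, 2.65], [-1.57, 4.71], [0.07, 3.14], [-2.87, 2.87]. Speed limits (rad/s): [2.22, 2.22, 2.79, 3.14, 3.14, 3.14].

## Interface

Orientations are given as a unit quaternion [w, x, y, z].
In Python, from cell import ctrl gives the robot as it stands.
- The arm moves only by the tool arm_command, never from a script. Its argument "increments" is a list of rows, each an object with "hand": the finger opening in mm, from 0 to 93; "xyz": the shift along the world's x, y, z normalised to -1 to 1, where 1 is 0.6 m, a list of three; "angular": the turn, a rotation vector about the world's x, y, z normalised to -1 to 1, where 1 is 45 degrees, a list of three. In form: [{"hand": hand, "xyz": [x, y, z], "angular": [wx, wy, wz]}, ...]. A call has 1 to 10 rows; each row shifts and turns the commanded pose from where the row before left it; what a row does not reach is not made up. A row lasts 1/8 s, in which the tool goes at most 62.5 mm and 10.7 degrees, less where a joint would pass 70% of its speed; a pose out of reach is approached as far as the arm can. A call with a number of a shift or a turn outside -1 to 1 is refused whole. A call with a gripper value outside its range is refused whole. The fingers move at their own pace and stop on an object; the grip force is fixed at half the most. Time passes only in rows, so rows that do not move let the fingers close. It gives the time, the measured TCP pose, the force, the opening and the grip force at its end, in the units of the state.
- ctrl.get_obs(): the state, without advancing time (a new reading comes with each control period).
- ctrl.read_camera(name): name is "scene" or "top"; returns a dict with "frame" (420x560x3 uint8, red, green, blue), "depth" (420x560 float32, m along the optical axis (not along the pixel's ray), 0 where there is no reading), "mtx" (3x3 intrinsics, pixels), "k1" (the pictures are not rectified: a ray, as slopes to the right and down, at radius r is drawn at 1 + k1 r^2 times it, then the intrinsics apply), "position" and "rotation" of the camera in the world. Camera axes: x right, y up, looking along -z (the intrinsics and any distortion apply to the point x, -y, -z); pixel columns grow to the right and rows downward; lengths in m; the calibration is good to about 2 mm. A picture is of the moment at which its call begins.
- ctrl.hand_in(): hands the job in; it is judged then, once.
The state is a dict: "clock": time; "joint_pos": joint angles; "qvel": joint speeds; "joint_torque": joint torques, N m; "eef_pos": TCP position; "tcp_rot": TCP orientation; "ft_force": force on the tool from outside, world axes, zero at the start; "torque": the same for the moment, N m; "gripper_width": finger opening in m; "gripper_force": force on a finger pad.
Only numpy, scipy, OpenCV 4.12 (cv2) and the standard library are available. Lean on these libraries where they do the work, as an engineer would, in place of code of your own. Each camera call takes 0.05 s, during which the arm holds its last target. There are 200 camera calls.

## Working session

There is one attempt and no reset: what is moved stays moved. The work goes in short steps, Python scripts to look and compute and a tool call to move; the robot and the scene stay as the last step left them, time stands still between calls to the robot, and variables do not carry over. Pictures are saved under pics/ and viewed, at most 10 in all, crops included, and the job is handed in when it is done.

Besides the shell and the picture viewer there is one more tool, called after "Call:" by a JSON object that holds its "name" and its "arguments", one argument or row to a line. arm_command: Moves the arm, as the interface text tells. Scaled input: -1 to 1 covers 0.6 m each way for a shift and 45 degrees each way for a turn. Its arguments: {"type":"object","properties":{"increments":{"type":"array","items":{"type":"object","properties":{"hand":{"type":"number"},"xyz":{"type":"array","items":{"type":"number"}},"angular":{"type":"array","items":{"type":"number"}}}}}},"required":["increments"]}

```bash
mkdir -p pics; ls
cat > h.py <<'E'
import numpy as np, cv2
from cell import ctrl
def ray(c,uv):
    K=c["mtx"];uv=np.atleast_2d(np.asarray(uv,float))
    d=(uv-[K[0,2],K[1,2]])/[K[0,0],K[1,1]]
    s=d.copy()
    for _ in range(20): s=d/(1+c["k1"]*(s**2).sum(1,keepdims=True))
    v=np.c_[s[:,0],-s[:,1],-np.ones(len(s))]
    return v@np.asarray(c["rotation"]).T
def onplane(c,uv,z):
    v=ray(c,uv);p=np.asarray(c["position"])
    return p+v*((z-p[2])/v[:,2])[:,None]
def cloud(c):
    D=c["depth"];h,w=D.shape
    u,v=np.meshgrid(np.arange(w),np.arange(h))
    r=ray(c,np.c_[u.ravel(),v.ravel()])
    P=np.asarray(c["position"])+r*D.ravel()[:,None]
    P[D.ravel()==0]=np.nan
    return P.reshape(h,w,3)
E
python3 - <<'E'
from h import *
for n in("scene","top"):
    c=ctrl.read_camera(n);cv2.imwrite(f"pics/{n}0.png",c["frame"][:,:,::-1]);np.save(f"{n}0.npy",c,allow_pickle=True)
    print(n,c["mtx"],c["k1"],c["position"],c["rotation"])
print(ctrl.get_obs())
E
```

```text
pics
scene [[459.04088044   0.         284.265399  ]
 [  0.         459.04088044 208.34838829]
 [  0.           0.           1.        ]] -0.08095646988850555 [ 0.95579784 -0.71861382  0.84121488] [0.89330658 0.3622768  0.1054328  0.24421874]
top [[409.83867033   0.         273.0649389 ]
 [  0.         409.83867033 209.2128718 ]
 [  0.           0.           1.        ]] -0.06310774952640474 [ 0.35266558 -0.07424566  1.16833347] [-0.69720588 -0.0638122   0.06688882  0.71088526]
{'clock': 0.1, 'joint_pos': array([ 1.13737014e+00,  3.51188190e-01,  1.65231510e+00,  5.49402453e-06,
        1.13909610e+00, -8.46273592e-02]), 'qvel': array([-0.00077552, -0.00018603, -0.00120642, -0.0016273 , -0.0003932 ,
       -0.00102274]), 'joint_torque': array([-5.72164447e-05, -4.98026347e+01, -2.85703003e+01,  7.00094760e-02,
        2.39423983e-02, -3.16935564e-05]), 'eef_pos': array([0.18784039, 0.51662274, 0.21816917]), 'tcp_rot': array([-1.31345097e-04,  1.73517803e-01,  9.84830604e-01, -4.85941357e-04]), 'ft_force': array([-0.78269239, -0.21201301, -0.16586314]), 'torque': array([-0.04919315, -0.02013887,  0.01930958]), 'gripper_force': 0.0, 'gripper_width': 0.09305213797222323}
```

View pics/top0.png

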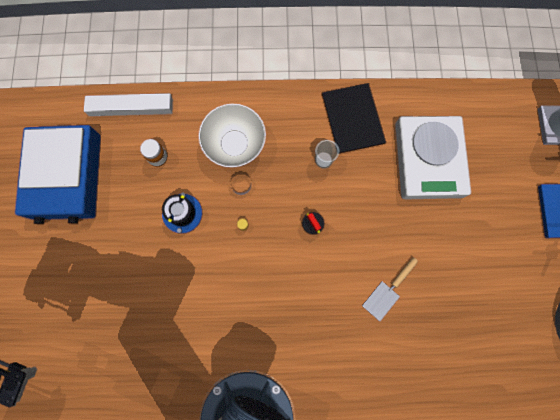

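View pics/scene0.png

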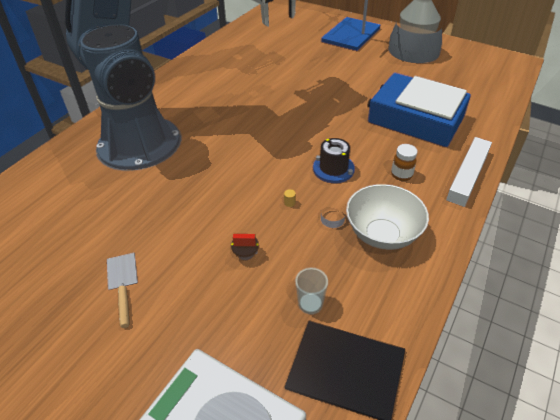

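The top view shows the plug at (313,223) with its red bar, the chamber rim at (179,209) with yellow marks, and the weight at (242,224). The scene view shows the plug at (244,243) and the chamber at (335,152). The camera rotation is a quaternion. Next I'll measure both.

```bash
sed -i 's/^def ray/from scipy.spatial.transform import Rotation as R\ndef rm(q): return R.from_quat(np.asarray(q)[[1,2,3,0]]).as_matrix()\ndef ray/; s/np.asarray(c\["rotation"\]).T/rm(c["rotation"]).T/' h.py
cat >> h.py <<'E'
def hsv(c): return cv2.cvtColor(c["frame"],cv2.COLOR_RGB2HSV)
def blobs(m,mn=4):
    n,l,s,ct=cv2.connectedComponentsWithStats(m.astype(np.uint8)); return [(ct[i].round(1),s[i,4]) for i in range(1,n) if s[i,4]>=mn], l
E
python3 - <<'E'
from h import *
win={"top":((150,180,345,250)),"scene":(220,130,365,265)}
for n in("top","scene"):
    c=np.load(f"{n}0.npy",allow_pickle=True).item();H=hsv(c)
    x0,y0,x1,y1=win[n];W=np.zeros(H.shape[:2],bool);W[y0:y1,x0:x1]=1
    h,s,v=H[...,0].astype(int),H[...,1],H[...,2]
    yel=W&(h>22)&(h<36)&(s>140)&(v>110); red=W&((h<6)|(h>174))&(s>190)&(v>110)
    blue=W&(h>100)&(h<125)&(s>120)&(v>50)
    P=cloud(c)
    for nm,m,z in(("yel",yel,None),("red",red,.068),("blue",blue,.012)):
        for ct,a in blobs(m)[0]:
            l=blobs(m)[1]
            print(n,nm,ct,a,"z.038",onplane(c,ct,.038)[0].round(4),"z.08",onplane(c,ct,.08)[0].round(4), "depthpt",np.nanmedian(P[l==l[int(round(ct[1])),int(round(ct[0]))]],0).round(4))
    for nm,(u0,v0,u1,v1),lo,hi in(("rim",(150,180,215,245) if n=="top" else(310,130,362,182),.074,.086),("bar",(295,205,335,240) if n=="top" else (225,225,265,262),.06,.075),("flange",(295,205,335,240) if n=="top" else (225,225,265,262),.03,.045)):
        Q=P[v0:v1,u0:u1].reshape(-1,3);Q=Q[(Q[:,2]>lo)&(Q[:,2]<hi)]
        if len(Q)<3: print(n,nm,len(Q));continue
        (cx,cy),(a,b),an=cv2.minAreaRect(Q[:,:2].astype(np.float32)*1000);e=cv2.minEnclosingCircle(Q[:,:2].astype(np.float32)*1000)
        print(n,nm,len(Q),Q.mean(0).round(4),"rect",cx,cy,a,b,an,"circ",e)
    k=5;cr=c["frame"]
    (u0,v0,u1,v1)=(150,180,215,245) if n=="top" else(305,125,365,185)
    (a0,b0,a1,b1)=(285,195,345,250) if n=="top" else(220,220,270,265)
    f=lambda q:cv2.resize(q,(390,390),interpolation=cv2.INTER_CUBIC)
    cv2.imwrite(f"pics/crop_{n}.png",np.hstack([f(cr[v0:v1,u0:u1]),f(cr[b0:b1,a0:a1])])[:,:,::-1])
a=cv2.imread("pics/crop_top.png");b=cv2.imread("pics/crop_scene.png");cv2.imwrite("pics/crop.png",cv2.resize(np.vstack([a,b]),(600,600)))
E
```

```text
top yel [182.2 196.2] 8 z.038 [0.6067 0.1751 0.038 ] z.08 [0.5972 0.1658 0.08  ] depthpt [0.5971 0.1665 0.0799]
top yel [169.5 219.6] 11 z.038 [0.5402 0.2095 0.038 ] z.08 [0.5333 0.1989 0.08  ] depthpt [0.5324 0.1994 0.0788]
top yel [242.1 223.8] 71 z.038 [0.5245 0.0058 0.038 ] z.08 [0.5182 0.0029 0.08  ] depthpt [0.5248 0.0063 0.0361]
top yel [318.5 231. ] 6 z.038 [ 0.5002 -0.2064  0.038 ] z.08 [ 0.4947 -0.2015  0.08  ] depthpt [ 0.5    -0.2065  0.0378]
top red [314.1 221.4] 102 z.038 [ 0.5274 -0.1952  0.038 ] z.08 [ 0.5209 -0.1907  0.08  ] depthpt [ 0.524  -0.1919  0.0672]
top blue [187.2 217.3] 413 z.038 [0.5458 0.1597 0.038 ] z.08 [0.5386 0.151  0.08  ] depthpt [ 5.673e-01 -1.037e-01 -2.000e-04]
top rim 476 [0.5631 0.1815 0.0792] rect 563.6028442382812 181.87930297851562 79.748046875 78.0633544921875 45.790794372558594 circ ((563.5987548828125, 182.15948486328125), 40.78025436401367)
top bar 99 [ 0.523  -0.1922  0.0673] rect 523.0722045898438 -193.0057373046875 49.676239013671875 14.815662384033203 29.8685302734375 circ ((521.9544677734375, -191.09158325195312), 24.85515594482422
[... 958 characters left out ...]
 z.038 [0.6168 0.1789 0.038 ] z.08 [0.6345 0.132  0.08  ] depthpt [0.6069 0.2062 0.0133]
scene rim 386 [0.5685 0.1784 0.0795] rect 567.7655639648438 180.7893524169922 77.90140533447266 81.97206115722656 25.937896728515625 circ ((565.7584228515625, 180.48526000976562), 42.748531341552734)
scene bar 144 [ 0.5276 -0.1945  0.0664] rect 526.8152465820312 -193.897216796875 49.550743103027344 15.692419052124023 30.71993064880371 circ ((525.2987670898438, -191.62356567382812), 25.15912437438965)
scene flange 305 [ 0.5342 -0.2046  0.0378] rect 531.9932250976562 -200.15927124023438 63.09091567993164 45.754913330078125 41.376808166503906 circ ((527.021728515625, -193.51605224609375), 32.26850509643555)
```

View pics/crop.png

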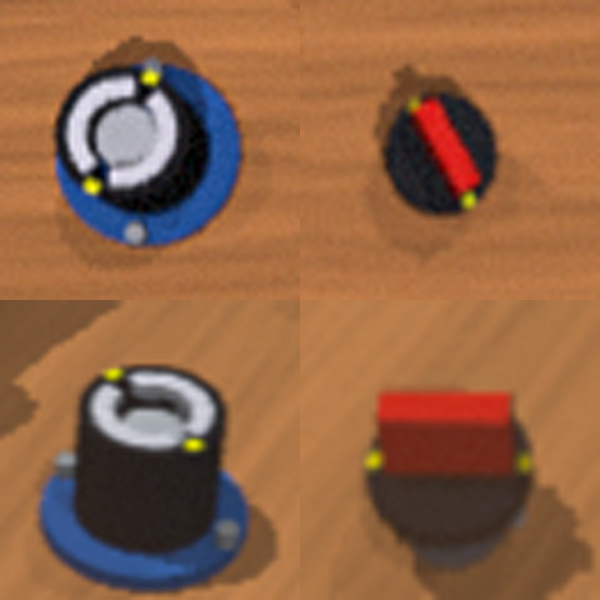

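The crops show yellow marks on the rim and on both ends of the plug bar. The plug is at about (0.5245,-0.193) with its axis at 30°. The chamber is at about (0.565,0.182) with its slots at -27.2°. I'll move above the plug with tool yaw +50°.

Call:
{"name": "arm_command", "arguments": {
  "increments": [
    {"hand": 93,"xyz": [0.035,-0.074,0],"angular": [0,0,0.0695]},
    {"hand": 93,"xyz": [0.035,-0.074,0],"angular": [0,0,0.0695]},
    {"hand": 93,"xyz": [0.035,-0.074,0],"angular": [0,0,0.0695]},
    {"hand": 93,"xyz": [0.035,-0.074,0],"angular": [0,0,0.0695]},
    {"hand": 93,"xyz": [0.035,-0.074,0],"angular": [0,0,0.0695]},
    {"hand": 93,"xyz": [0.035,-0.074,0],"angular": [0,0,0.0695]},
    {"hand": 93,"xyz": [0.035,-0.074,0],"angular": [0,0,0.0695]},
    {"hand": 93,"xyz": [0.035,-0.074,0],"angular": [0,0,0.0695]}
  ]
}}

```text
clock: 1.1
eef_pos: [0.3563, 0.1602, 0.2186]
tcp_rot: [0.0, -0.045, 0.999, 0.0]
ft_force: [0.8, 0.6, 0.2]
gripper_width: 0.0928
gripper_force: 0.0
```

Call:
{"name": "arm_command", "arguments": {
  "increments": [
    {"hand": 93,"xyz": [0.035,-0.074,0],"angular": [0,0,0.0695]},
    {"hand": 93,"xyz": [0.035,-0.074,0],"angular": [0,0,0.0695]},
    {"hand": 93,"xyz": [0.035,-0.074,0],"angular": [0,0,0.0695]},
    {"hand": 93,"xyz": [0.035,-0.074,0],"angular": [0,0,0.0695]},
    {"hand": 93,"xyz": [0.035,-0.074,0],"angular": [0,0,0.0695]},
    {"hand": 93,"xyz": [0.035,-0.074,0],"angular": [0,0,0.0695]},
    {"hand": 93,"xyz": [0.035,-0.074,0],"angular": [0,0,0.0695]},
    {"hand": 60,"xyz": [0.035,-0.074,0],"angular": [0,0,0.0695]},
    {"hand": 40,"xyz": [0,0,0]}
  ]
}}

```text
invalid input at $.increments[8]: expected keys hand, xyz, angular
```

Call:
{"name": "arm_command", "arguments": {
  "increments": [
    {"hand": 93,"xyz": [0.035,-0.074,0],"angular": [0,0,0.0695]},
    {"hand": 93,"xyz": [0.035,-0.074,0],"angular": [0,0,0.0695]},
    {"hand": 93,"xyz": [0.035,-0.074,0],"angular": [0,0,0.0695]},
    {"hand": 93,"xyz": [0.035,-0.074,0],"angular": [0,0,0.0695]},
    {"hand": 93,"xyz": [0.035,-0.074,0],"angular": [0,0,0.0695]},
    {"hand": 93,"xyz": [0.035,-0.074,0],"angular": [0,0,0.0695]},
    {"hand": 93,"xyz": [0.035,-0.074,0],"angular": [0,0,0.0695]},
    {"hand": 60,"xyz": [0.035,-0.074,0],"angular": [0,0,0.0695]},
    {"hand": 45,"xyz": [0,0,0],"angular": [0,0,0]},
    {"hand": 45,"xyz": [0,0,0],"angular": [0,0,0]}
  ]
}}

```text
clock: 2.35
eef_pos: [0.5235, -0.193, 0.2182]
tcp_rot: [-0.0, -0.259, 0.966, 0.0]
ft_force: [-0.1, -0.1, 1.1]
gripper_width: 0.0675
gripper_force: 0.0
```

Call:
{"name": "arm_command", "arguments": {
  "increments": [
    {"hand": 45,"xyz": [0.0017,0,-0.045],"angular": [0,0,0]},
    {"hand": 45,"xyz": [0,0,-0.045],"angular": [0,0,0]},
    {"hand": 45,"xyz": [0,0,-0.045],"angular": [0,0,0]},
    {"hand": 45,"xyz": [0,0,-0.045],"angular": [0,0,0]},
    {"hand": 45,"xyz": [0,0,-0.045],"angular": [0,0,0]},
    {"hand": 45,"xyz": [0,0,-0.035],"angular": [0,0,0]},
    {"hand": 45,"xyz": [0,0,-0.02],"angular": [0,0,0]},
    {"hand": 45,"xyz": [0,0,-0.0125],"angular": [0,0,0]},
    {"hand": 45,"xyz": [0,0,0],"angular": [0,0,0]}
  ]
}}

```text
clock: 3.48
eef_pos: [0.525, -0.1933, 0.0432]
tcp_rot: [-0.0, -0.259, 0.966, 0.0]
ft_force: [0.9, -0.9, -0.3]
gripper_width: 0.0451
gripper_force: 0.0
```

Call:
{"name": "arm_command", "arguments": {
  "increments": [
    {"hand": 10,"xyz": [0,0,0],"angular": [0,0,0]},
    {"hand": 10,"xyz": [0,0,0],"angular": [0,0,0]},
    {"hand": 10,"xyz": [0,0,0],"angular": [0,0,0]},
    {"hand": 10,"xyz": [0,0,0],"angular": [0,0,0]},
    {"hand": 10,"xyz": [0,0,0],"angular": [0,0,0]},
    {"hand": 10,"xyz": [0,0,0],"angular": [0,0,0]}
  ]
}}

```text
clock: 4.22
eef_pos: [0.525, -0.1935, 0.0432]
tcp_rot: [-0.0, -0.259, 0.966, 0.0]
ft_force: [-0.7, 0.8, 0.1]
gripper_width: 0.0138
gripper_force: 30.0
```

Call:
{"name": "arm_command", "arguments": {
  "increments": [
    {"hand": 10,"xyz": [0,0,0.03],"angular": [0,0,0]},
    {"hand": 10,"xyz": [0,0,0.07],"angular": [0,0,0]},
    {"hand": 10,"xyz": [0,0,0.07],"angular": [0,0,0]},
    {"hand": 10,"xyz": [0,0,0.05],"angular": [0,0,0]},
    {"hand": 10,"xyz": [0,0,0.03],"angular": [0,0,0]}
  ]
}}

```text
clock: 4.85
eef_pos: [0.5253, -0.1937, 0.196]
tcp_rot: [0.001, -0.259, 0.966, -0.001]
ft_force: [0.3, 0.8, -2.0]
gripper_width: 0.014
gripper_force: 30.0
```

Call:
{"name": "arm_command", "arguments": {
  "increments": [
    {"hand": 10,"xyz": [0.0067,0.0626,0],"angular": [0,0,-0.1271]},
    {"hand": 10,"xyz": [0.0067,0.0626,0],"angular": [0,0,-0.1271]},
    {"hand": 10,"xyz": [0.0067,0.0626,0],"angular": [0,0,-0.1271]},
    {"hand": 10,"xyz": [0.0067,0.0626,0],"angular": [0,0,-0.1271]},
    {"hand": 10,"xyz": [0.0067,0.0626,0],"angular": [0,0,-0.1271]},
    {"hand": 10,"xyz": [0.0067,0.0626,0],"angular": [0,0,-0.1271]},
    {"hand": 10,"xyz": [0.0067,0.0626,0],"angular": [0,0,-0.1271]},
    {"hand": 10,"xyz": [0.0067,0.0626,0],"angular": [0,0,-0.1271]},
    {"hand": 10,"xyz": [0.0067,0.0626,0],"angular": [0,0,-0.1271]},
    {"hand": 10,"xyz": [0.0067,0.0626,0],"angular": [0,0,-0.1271]}
  ]
}}

```text
clock: 6.1
eef_pos: [0.5651, 0.1833, 0.1943]
tcp_rot: [0.0, 0.236, 0.972, 0.0]
ft_force: [-0.2, 0.2, -2.2]
gripper_width: 0.0136
gripper_force: 30.0
```

Call:
{"name": "arm_command", "arguments": {
  "increments": [
    {"hand": 10,"xyz": [0,0,-0.04],"angular": [0,0,0]},
    {"hand": 10,"xyz": [0,0,-0.02],"angular": [0,0,0]},
    {"hand": 10,"xyz": [0,0,0],"angular": [0,0,0]}
  ]
}}

```text
clock: 6.48
eef_pos: [0.5648, 0.1816, 0.157]
tcp_rot: [-0.001, 0.235, 0.972, -0.0]
ft_force: [-0.1, 0.6, -1.4]
gripper_width: 0.0137
gripper_force: 30.0
```

Run:
```python
from h import *
ims=[]
for n,(u0,v0,u1,v1) in(("top",(130,150,230,250)),("scene",(285,80,385,180))):
    c=ctrl.read_camera(n);np.save(f"{n}1.npy",c,allow_pickle=True)
    ims.append(cv2.resize(c["frame"][v0:v1,u0:u1],(400,400),interpolation=cv2.INTER_CUBIC))
    H=hsv(c);h,s,v=H[...,0].astype(int),H[...,1],H[...,2]
    W=np.zeros(h.shape,bool);W[v0:v1,u0:u1]=1
    P=cloud(c);y=W&(h>22)&(h<36)&(s>130)&(v>90)
    l=cv2.connectedComponents(y.astype(np.uint8))[1]
    for ct,a in blobs(y,3)[0]:
        print(n,ct,a,P[int(round(ct[1])),int(round(ct[0]))].round(4),onplane(c,ct,.08)[0].round(4))
cv2.imwrite("pics/c1.png",np.hstack(ims)[:,:,::-1])
o=ctrl.get_obs();print({k:np.round(o[k],4) for k in("clock","eef_pos","tcp_rot","joint_pos","ft_force","torque")})
```

```text
scene [343.5 129.5] 4 [0.5938 0.1651 0.1547] [0.5522 0.2628 0.08  ]
scene [326.8 139.4] 5 [0.5317 0.2019 0.079 ] [0.5326 0.1987 0.08  ]
scene [343.  153.5] 6 [0.5989 0.1617 0.082 ] [0.5971 0.1659 0.08  ]
{'clock': np.float64(6.575), 'eef_pos': array([0.5655, 0.1817, 0.158 ]), 'tcp_rot': array([4.000e-04, 2.349e-01, 9.720e-01, 2.000e-04]), 'joint_pos': array([ 0.2326,  0.4952,  1.5929, -0.    ,  1.0527, -0.864 ]), 'ft_force': array([ 0.1866, -0.5789, -1.6712]), 'torque': array([-0.0283, -0.0324,  0.0104])}
```

View pics/c1.png

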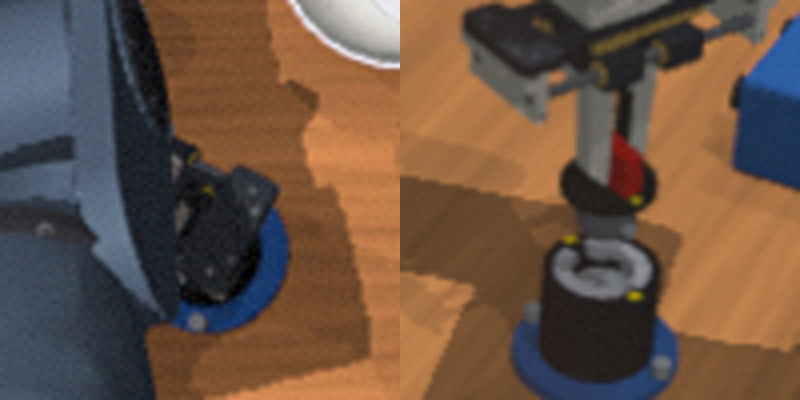

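The plug hangs straight above the chamber, with its mark at scene (343.5,129.5) and the rim marks at (327,139) and (343,153.5). Next I'll check the in-hand offset.

Run:
```python
from h import *
c=np.load("scene1.npy",allow_pickle=True).item()
ctr=lambda m,r,a:(m[:2]-r*np.array([np.cos(np.radians(a)),np.sin(np.radians(a))])).round(4)
f=c["frame"].astype(float)
def cen(u0,v0,u1,v1):  # yellowness-weighted centroid
    p=f[v0:v1,u0:u1];w=np.clip(np.minimum(p[...,0],p[...,1])-p[...,2]-60,0,None)
    v,u=np.mgrid[v0:v1,u0:u1];return np.array([(w*u).sum(),(w*v).sum()])/w.sum(),w.sum()
for nm,b,z in(("plug",(340,126,348,134),.1528),("chN",(322,136,333,143),.08),("chR",(338,150,349,157),.08)):
    ct,w=cen(*b);print(nm,ct.round(2),w,onplane(c,ct,z)[0].round(4))
ct,_=cen(340,126,348,134);print("plug centre",ctr(onplane(c,ct,.1528)[0],.029,-27.2))
```

```text
plug [343.71 129.6 ] 78.0 [0.5914 0.1688 0.1528]
chN [327.03 139.31] 159.0 [0.5329 0.1994 0.08  ]
chR [343.23 153.5 ] 268.0 [0.5976 0.1662 0.08  ]
plug centre [0.5656 0.182 ]
```

Call:
{"name": "arm_command", "arguments": {
  "increments": [
    {"hand": 10,"xyz": [0,0.0013,-0.03],"angular": [0,0,0]},
    {"hand": 10,"xyz": [0,0,-0.018],"angular": [0,0,0]},
    {"hand": 10,"xyz": [0,0,-0.007],"angular": [0,0,0]},
    {"hand": 10,"xyz": [0,0,-0.005],"angular": [0,0,0]},
    {"hand": 10,"xyz": [0,0,0],"angular": [0,0,0]}
  ]
}}

```text
clock: 7.2
eef_pos: [0.5652, 0.1829, 0.1211]
tcp_rot: [0.0, 0.235, 0.972, 0.0]
ft_force: [-0.6, 0.4, -0.5]
gripper_width: 0.0139
gripper_force: 30.0
```

Call:
{"name": "arm_command", "arguments": {
  "increments": [
    {"hand": 10,"xyz": [0,0,-0.005],"angular": [0,0,0]},
    {"hand": 10,"xyz": [0,0,0],"angular": [0,0,0]}
  ]
}}

```text
clock: 7.45
eef_pos: [0.5651, 0.1829, 0.1181]
tcp_rot: [-0.0, 0.235, 0.972, -0.0]
ft_force: [0.8, -0.3, -1.7]
gripper_width: 0.0136
gripper_force: 30.0
```

Free so far, so the lug entry is next, in 2 mm steps.

Call:
{"name": "arm_command", "arguments": {
  "increments": [
    {"hand": 10,"xyz": [0,0,-0.0035],"angular": [0,0,0]},
    {"hand": 10,"xyz": [0,0,0],"angular": [0,0,0]}
  ]
}}

```text
clock: 7.7
eef_pos: [0.5651, 0.1828, 0.1159]
tcp_rot: [-0.0, 0.235, 0.972, -0.0]
ft_force: [0.8, -0.6, -2.2]
gripper_width: 0.0141
gripper_force: 30.0
```

Call:
{"name": "arm_command", "arguments": {
  "increments": [
    {"hand": 10,"xyz": [0,0,-0.0035],"angular": [0,0,0]},
    {"hand": 10,"xyz": [0,0,0],"angular": [0,0,0]}
  ]
}}

```text
clock: 7.95
eef_pos: [0.5651, 0.1828, 0.1137]
tcp_rot: [-0.0, 0.235, 0.972, -0.0]
ft_force: [0.1, -0.2, -1.5]
gripper_width: 0.0139
gripper_force: 30.0
```

```bash
cat > st.py <<'E'
from h import *
o=ctrl.get_obs()
n=o["tcp_rot"];y=2*np.degrees(np.arctan2(n[2],n[1]))-180
print("t",round(float(o["clock"]),2),"pos",o["eef_pos"].round(4),"plug z %.1f yaw %.1f"%((o["eef_pos"][2]-.0432)*1e3,y),"F",o["ft_force"].round(2),"M",o["torque"].round(3))
E
python3 st.py
```

```text
t 7.95 pos [0.5651 0.1828 0.1137] plug z 70.5 yaw -27.1 F [ 0.06 -0.15 -1.49] M [-0.031 -0.06  -0.028]
```

The lugs are in the slots with no load. Next is pressing down against the spring.

Call:
{"name": "arm_command", "arguments": {
  "increments": [
    {"hand": 10,"xyz": [0,0,-0.0035],"angular": [0,0,0]},
    {"hand": 10,"xyz": [0,0,-0.0035],"angular": [0,0,0]},
    {"hand": 10,"xyz": [0,0,-0.0035],"angular": [0,0,0]},
    {"hand": 10,"xyz": [0,0,0],"angular": [0,0,0]}
  ]
}}

```text
clock: 8.45
eef_pos: [0.5652, 0.1829, 0.1077]
tcp_rot: [0.0, 0.235, 0.972, 0.0]
ft_force: [0.2, -0.4, 1.3]
gripper_width: 0.0141
gripper_force: 30.0
```

Call:
{"name": "arm_command", "arguments": {
  "increments": [
    {"hand": 10,"xyz": [0,0,-0.0035],"angular": [0,0,0]},
    {"hand": 10,"xyz": [0,0,-0.0035],"angular": [0,0,0]},
    {"hand": 10,"xyz": [0,0,-0.0035],"angular": [0,0,0]},
    {"hand": 10,"xyz": [0,0,0],"angular": [0,0,0]}
  ]
}}

```text
clock: 8.95
eef_pos: [0.5653, 0.1829, 0.1014]
tcp_rot: [0.0, 0.235, 0.972, 0.0]
ft_force: [-1.0, -0.9, 4.6]
gripper_width: 0.0138
gripper_force: 30.0
```

```bash
python3 st.py
```

```text
t 8.95 pos [0.5653 0.1829 0.1014] plug z 58.2 yaw -27.1 F [-1.01 -0.92  4.63] M [-0.068  0.312  0.066]
```

Call:
{"name": "arm_command", "arguments": {
  "increments": [
    {"hand": 10,"xyz": [0,0,-0.0035],"angular": [0,0,0]},
    {"hand": 10,"xyz": [0,0,-0.0035],"angular": [0,0,0]},
    {"hand": 10,"xyz": [0,0,-0.0025],"angular": [0,0,0]},
    {"hand": 10,"xyz": [0,0,0],"angular": [0,0,0]}
  ]
}}

```text
clock: 9.45
eef_pos: [0.5653, 0.1829, 0.096]
tcp_rot: [0.0, 0.235, 0.972, 0.0]
ft_force: [-2.4, -0.3, 7.6]
gripper_width: 0.0138
gripper_force: 30.0
```

```bash
python3 st.py
```

```text
t 9.45 pos [0.5653 0.1829 0.096 ] plug z 52.8 yaw -27.1 F [-2.36 -0.25  7.61] M [-0.186  0.492 -0.024]
```

Call:
{"name": "arm_command", "arguments": {
  "increments": [
    {"hand": 10,"xyz": [0,0,-0.0023],"angular": [0,0,0]},
    {"hand": 10,"xyz": [0,0,0],"angular": [0,0,0]}
  ]
}}

```text
clock: 9.7
eef_pos: [0.5653, 0.1829, 0.0947]
tcp_rot: [0.0, 0.235, 0.972, 0.0]
ft_force: [-3.0, -0.3, 8.3]
gripper_width: 0.0139
gripper_force: 30.0
```

```bash
python3 st.py
```

```text
t 9.7 pos [0.5653 0.1829 0.0947] plug z 51.5 yaw -27.1 F [-2.96 -0.33  8.28] M [-0.218  0.578  0.009]
```

Call:
{"name": "arm_command", "arguments": {
  "increments": [
    {"hand": 10,"xyz": [-0.0008,0,0],"angular": [0,0,-0.1]},
    {"hand": 10,"xyz": [0,0,0],"angular": [0,0,-0.1]},
    {"hand": 10,"xyz": [0,0,0],"angular": [0,0,0]}
  ]
}}

```text
clock: 10.07
eef_pos: [0.5655, 0.183, 0.095]
tcp_rot: [0.001, 0.311, 0.95, 0.001]
ft_force: [-0.5, -0.1, 8.2]
gripper_width: 0.0138
gripper_force: 30.0
```

```bash
python3 st.py
```

```text
t 10.07 pos [0.5655 0.183  0.095 ] plug z 51.8 yaw -36.2 F [-0.46 -0.08  8.18] M [-0.145  0.145  0.018]
```

Call:
{"name": "arm_command", "arguments": {
  "increments": [
    {"hand": 10,"xyz": [0,0,0],"angular": [0,0,-0.1]},
    {"hand": 10,"xyz": [0,0,0],"angular": [0,0,-0.1]},
    {"hand": 10,"xyz": [0,0,0],"angular": [0,0,-0.1]},
    {"hand": 10,"xyz": [0,0,0],"angular": [0,0,-0.1]},
    {"hand": 10,"xyz": [0,0,0],"angular": [0,0,0]}
  ]
}}

```text
clock: 10.7
eef_pos: [0.5655, 0.183, 0.095]
tcp_rot: [0.001, 0.456, 0.89, 0.001]
ft_force: [0.5, -0.9, 7.8]
gripper_width: 0.0138
gripper_force: 30.0
```

```bash
python3 st.py
```

```text
t 10.7 pos [0.5655 0.183  0.095 ] plug z 51.8 yaw -54.2 F [ 0.45 -0.89  7.85] M [-0.11   0.044 -0.054]
```

Call:
{"name": "arm_command", "arguments": {
  "increments": [
    {"hand": 10,"xyz": [0,0,0],"angular": [0,0,-0.1]},
    {"hand": 10,"xyz": [0,0,0],"angular": [0,0,-0.1]},
    {"hand": 10,"xyz": [0,0,0],"angular": [0,0,-0.1]},
    {"hand": 10,"xyz": [0,0,0],"angular": [0,0,-0.1]},
    {"hand": 10,"xyz": [0,0,0],"angular": [0,0,0]}
  ]
}}

```text
clock: 11.32
eef_pos: [0.5655, 0.183, 0.0951]
tcp_rot: [0.001, 0.589, 0.808, 0.001]
ft_force: [0.2, -0.3, 7.2]
gripper_width: 0.0135
gripper_force: 30.0
```

```bash
python3 st.py
```

```text
t 11.32 pos [0.5655 0.183  0.0951] plug z 51.9 yaw -72.2 F [ 0.21 -0.31  7.18] M [-0.128  0.112 -0.001]
```

Call:
{"name": "arm_command", "arguments": {
  "increments": [
    {"hand": 10,"xyz": [0,0,-0.0005],"angular": [0,0,-0.05]},
    {"hand": 10,"xyz": [0,0,0],"angular": [0,0,-0.05]},
    {"hand": 10,"xyz": [0,0,0],"angular": [0,0,-0.05]},
    {"hand": 10,"xyz": [0,0,0],"angular": [0,0,0]}
  ]
}}

```text
clock: 11.82
eef_pos: [0.5655, 0.183, 0.0948]
tcp_rot: [0.001, 0.636, 0.772, 0.001]
ft_force: [0.1, -0.2, 7.9]
gripper_width: 0.0137
gripper_force: 30.0
```

```bash
python3 st.py
```

```text
t 11.82 pos [0.5655 0.183  0.0948] plug z 51.6 yaw -78.9 F [ 0.12 -0.19  7.9 ] M [-0.131  0.119  0.023]
```

Call:
{"name": "arm_command", "arguments": {
  "increments": [
    {"hand": 10,"xyz": [0,0,0],"angular": [0,0,-0.04]},
    {"hand": 10,"xyz": [0,0,0],"angular": [0,0,-0.04]},
    {"hand": 10,"xyz": [0,0,0],"angular": [0,0,0]}
  ]
}}

```text
clock: 12.2
eef_pos: [0.5655, 0.183, 0.0948]
tcp_rot: [0.001, 0.659, 0.752, 0.001]
ft_force: [0.1, -0.9, 7.9]
gripper_width: 0.014
gripper_force: 30.0
```

```bash
python3 st.py
```

```text
t 12.2 pos [0.5655 0.183  0.0948] plug z 51.6 yaw -82.5 F [ 0.14 -0.87  7.92] M [-0.179  0.158 -0.018]
```

Call:
{"name": "arm_command", "arguments": {
  "increments": [
    {"hand": 10,"xyz": [0,0,0],"angular": [0,0,-0.025]},
    {"hand": 10,"xyz": [0,0,0],"angular": [0,0,-0.025]},
    {"hand": 10,"xyz": [0,0,0],"angular": [0,0,0]}
  ]
}}

```text
clock: 12.58
eef_pos: [0.5655, 0.183, 0.0948]
tcp_rot: [0.001, 0.674, 0.739, 0.001]
ft_force: [-0.4, 0.2, 7.8]
gripper_width: 0.014
gripper_force: 30.0
```

```bash
python3 st.py
```

```text
t 12.57 pos [0.5655 0.183  0.0948] plug z 51.6 yaw -84.8 F [-0.41  0.17  7.77] M [-0.179  0.116  0.014]
```

Call:
{"name": "arm_command", "arguments": {
  "increments": [
    {"hand": 10,"xyz": [0,0,0],"angular": [0,0,-0.025]},
    {"hand": 10,"xyz": [0,0,0],"angular": [0,0,-0.025]},
    {"hand": 10,"xyz": [0,0,0],"angular": [0,0,0]}
  ]
}}

```text
clock: 12.95
eef_pos: [0.5655, 0.183, 0.0947]
tcp_rot: [0.001, 0.688, 0.725, 0.001]
ft_force: [-0.2, 0.1, 8.7]
gripper_width: 0.0139
gripper_force: 30.0
```

```bash
python3 st.py
```

```text
t 12.95 pos [0.5655 0.183  0.0947] plug z 51.5 yaw -87.0 F [-0.16  0.11  8.66] M [-0.148  0.176  0.061]
```

Call:
{"name": "arm_command", "arguments": {
  "increments": [
    {"hand": 10,"xyz": [0,0,0],"angular": [0,0,-0.025]},
    {"hand": 10,"xyz": [0,0,0],"angular": [0,0,-0.025]},
    {"hand": 10,"xyz": [0,0,0],"angular": [0,0,0]}
  ]
}}

```text
clock: 13.32
eef_pos: [0.5654, 0.183, 0.0947]
tcp_rot: [0.0, 0.702, 0.712, 0.001]
ft_force: [-1.1, -0.3, 7.5]
gripper_width: 0.0138
gripper_force: 30.0
```

```bash
python3 st.py
```

```text
t 13.32 pos [0.5654 0.183  0.0947] plug z 51.5 yaw -89.2 F [-1.13 -0.3   7.52] M [-0.098  0.277  0.059]
```

Call:
{"name": "arm_command", "arguments": {
  "increments": [
    {"hand": 10,"xyz": [0,0,0],"angular": [0,0,-0.025]},
    {"hand": 10,"xyz": [0,0,0],"angular": [0,0,-0.025]},
    {"hand": 10,"xyz": [0,0,0],"angular": [0,0,0]}
  ]
}}

```text
clock: 13.7
eef_pos: [0.5653, 0.183, 0.0947]
tcp_rot: [0.001, 0.716, 0.698, 0.001]
ft_force: [-0.8, -0.4, 8.3]
gripper_width: 0.0143
gripper_force: 30.6
```

```bash
python3 st.py
```

```text
t 13.7 pos [0.5653 0.183  0.0947] plug z 51.5 yaw -91.4 F [-0.84 -0.35  8.27] M [-0.117  0.314  0.624]
```

Found the stop, so I'm backing off right away and gauging the torque.

Call:
{"name": "arm_command", "arguments": {
  "increments": [
    {"hand": 10,"xyz": [0,0,0],"angular": [0,0,0.025]},
    {"hand": 10,"xyz": [0,0,0],"angular": [0,0,0]}
  ]
}}

```text
clock: 13.95
eef_pos: [0.5653, 0.183, 0.0947]
tcp_rot: [0.001, 0.709, 0.705, 0.001]
ft_force: [-1.2, -0.2, 8.4]
gripper_width: 0.014
gripper_force: 30.1
```

```bash
python3 st.py
```

```text
t 13.95 pos [0.5653 0.183  0.0947] plug z 51.5 yaw -90.3 F [-1.24 -0.19  8.41] M [-0.087  0.325  0.387]
```

Call:
{"name": "arm_command", "arguments": {
  "increments": [
    {"hand": 10,"xyz": [0,0,0],"angular": [0,0,0.06]},
    {"hand": 10,"xyz": [0,0,0],"angular": [0,0,0.056]},
    {"hand": 10,"xyz": [0,0,0],"angular": [0,0,0]}
  ]
}}

```text
clock: 14.32
eef_pos: [0.5654, 0.1831, 0.0947]
tcp_rot: [0.001, 0.676, 0.737, 0.001]
ft_force: [0.1, -0.9, 8.9]
gripper_width: 0.0139
gripper_force: 30.0
```

```bash
python3 st.py
```

```text
t 14.32 pos [0.5654 0.1831 0.0947] plug z 51.5 yaw -85.1 F [ 0.11 -0.87  8.85] M [-0.048  0.222  0.053]
```

Call:
{"name": "arm_command", "arguments": {
  "increments": [
    {"hand": 10,"xyz": [0,0,0.0025],"angular": [0,0,0]},
    {"hand": 10,"xyz": [0,0,0.0025],"angular": [0,0,0]},
    {"hand": 10,"xyz": [0,0,0],"angular": [0,0,0]}
  ]
}}

```text
clock: 14.7
eef_pos: [0.5654, 0.1831, 0.0977]
tcp_rot: [0.001, 0.677, 0.736, 0.001]
ft_force: [0.8, 0.5, 6.7]
gripper_width: 0.0138
gripper_force: 30.0
```

```bash
python3 st.py
```

```text
t 14.7 pos [0.5654 0.1831 0.0977] plug z 54.5 yaw -85.1 F [0.85 0.53 6.67] M [0.02  0.103 0.052]
```

It's rising into the notch, so I'll go on to about 57.5.

Call:
{"name": "arm_command", "arguments": {
  "increments": [
    {"hand": 10,"xyz": [0,0,0.0025],"angular": [0,0,0]},
    {"hand": 10,"xyz": [0,0,0.0022],"angular": [0,0,0]},
    {"hand": 10,"xyz": [0,0,0],"angular": [0,0,0]}
  ]
}}

```text
clock: 15.08
eef_pos: [0.5654, 0.1831, 0.1004]
tcp_rot: [0.0, 0.677, 0.736, 0.001]
ft_force: [0.1, 0.2, 5.4]
gripper_width: 0.0135
gripper_force: 30.0
```

```bash
python3 st.py
```

```text
t 15.07 pos [0.5654 0.1831 0.1004] plug z 57.2 yaw -85.1 F [0.1  0.15 5.38] M [0.066 0.007 0.006]
```

Call:
{"name": "arm_command", "arguments": {
  "increments": [
    {"hand": 10,"xyz": [0,0,0.0013],"angular": [0,0,0]},
    {"hand": 10,"xyz": [0,0,0],"angular": [0,0,0]}
  ]
}}

```text
clock: 15.32
eef_pos: [0.5653, 0.183, 0.101]
tcp_rot: [0.0, 0.677, 0.736, 0.001]
ft_force: [2.0, 0.5, 4.4]
gripper_width: 0.0138
gripper_force: 30.0
```

```bash
python3 st.py
```

```text
t 15.32 pos [0.5653 0.183  0.101 ] plug z 57.8 yaw -85.1 F [2.04 0.5  4.36] M [ 0.208 -0.294 -0.015]
```

Call:
{"name": "arm_command", "arguments": {
  "increments": [
    {"hand": 18,"xyz": [0,0,0],"angular": [0,0,0]},
    {"hand": 30,"xyz": [0,0,0],"angular": [0,0,0]},
    {"hand": 45,"xyz": [0,0,0],"angular": [0,0,0]},
    {"hand": 45,"xyz": [0,0,0],"angular": [0,0,0]},
    {"hand": 45,"xyz": [0,0,0.02],"angular": [0,0,0]},
    {"hand": 45,"xyz": [0,0,0.05],"angular": [0,0,0]},
    {"hand": 45,"xyz": [0,0,0.08],"angular": [0,0,0]},
    {"hand": 45,"xyz": [0,0,0.05],"angular": [0,0,0]}
  ]
}}

```text
clock: 16.32
eef_pos: [0.5652, 0.183, 0.2238]
tcp_rot: [0.001, 0.677, 0.736, 0.001]
ft_force: [-0.2, -1.0, -1.3]
gripper_width: 0.045
gripper_force: 0.0
```

Call:
{"name": "arm_command", "arguments": {
  "increments": [
    {"hand": 45,"xyz": [-0.06,-0.08,0],"angular": [0,0,0]},
    {"hand": 45,"xyz": [-0.06,-0.08,0],"angular": [0,0,0]},
    {"hand": 45,"xyz": [-0.06,-0.08,0],"angular": [0,0,0]},
    {"hand": 45,"xyz": [-0.06,-0.08,0],"angular": [0,0,0]},
    {"hand": 45,"xyz": [-0.06,-0.08,0],"angular": [0,0,0]},
    {"hand": 45,"xyz": [0,-0.08,0],"angular": [0,0,0]},
    {"hand": 45,"xyz": [0,0,0],"angular": [0,0,0]}
  ]
}}

```text
clock: 17.2
eef_pos: [0.3846, -0.1074, 0.2215]
tcp_rot: [0.001, 0.678, 0.735, 0.0]
ft_force: [-0.0, 0.2, 0.0]
gripper_width: 0.0448
gripper_force: 0.0
```

```bash
python3 st.py
python3 - <<'E'
from h import *
ims=[]
for n,(u0,v0,u1,v1) in(("top",(130,160,230,260)),("scene",(285,80,385,180))):
    c=ctrl.read_camera(n);P=cloud(c)
    ims.append(cv2.resize(c["frame"][v0:v1,u0:u1],(400,400),interpolation=cv2.INTER_CUBIC))
    H=hsv(c);h,s,v=H[...,0].astype(int),H[...,1],H[...,2]
    m=((h<6)|(h>174))&(s>190)&(v>110);m[:v0]=0;m[v1:]=0;m[:,:u0]=0;m[:,u1:]=0
    Q=P[m];Q=Q[Q[:,2]>.112]
    print(n,len(Q),np.percentile(Q[:,2],[50,80]).round(4),cv2.minAreaRect(Q[:,:2].astype(np.float32)*1000))
    Q=P[v0:v1,u0:u1].reshape(-1,3);Q=Q[(Q[:,2]>.088)&(Q[:,2]<.104)];print("flange z",len(Q),np.median(Q[:,2]))
cv2.imwrite("pics/c2.png",np.hstack(ims)[:,:,::-1])
E
```

```text
t 17.2 pos [ 0.3846 -0.1074  0.2215] plug z 178.3 yaw -85.4 F [-0.02  0.21  0.01] M [0.001 0.051 0.075]
top 101 [0.1252 0.1271] ((563.87060546875, 182.35179138183594), (14.571514129638672, 47.74222946166992), 5.709224700927734)
flange z 318 0.09566882868482363
scene 66 [0.1264 0.1273] ((567.43701171875, 179.0922088623047), (14.189322471618652, 48.50539779663086), 6.07429838180542)
flange z 250 0.09623915357297336
```

View pics/c2.png

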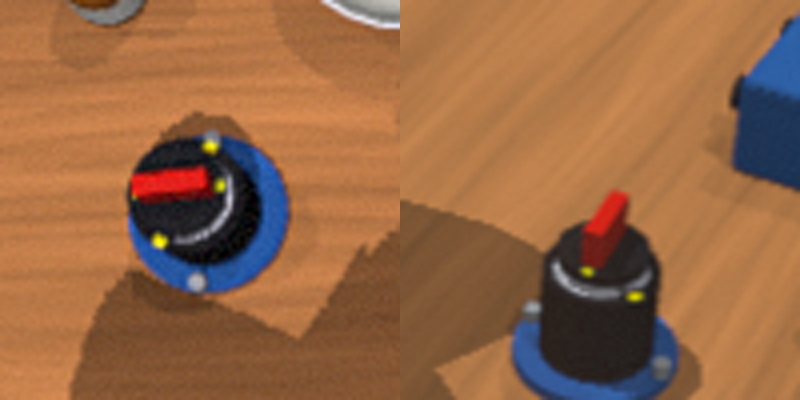

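The plug sits upright. Its flange top is at 96 mm, which puts its underside at 58 mm, the locked height. It has turned about 57° from the slots and nothing is touching it. I'm handing in.

```bash
python3 -c "
from cell import ctrl
print(ctrl.hand_in())"
```

```text
the job is handed in; nothing more can be done
None
```

The plug is in the chamber, turned clockwise to its stop and locked upright in the notch at 58 mm, and the job is handed in; turning into the stop briefly reached about 0.62 N m, above the 0.2–0.3 N m needed to feel it, before I backed off.

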